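Set the dust extractor's slide control to its marked level

TASK

Set the dust extractor to its marked level: of the two flat slide controls on the bench, take the longer one, with the wide flat grip, and slide that grip along its track until it stands level with the small brass pointer beside the same track, then let go. Leave the shorter lamp dimmer with the round knob as it is set.

Things in the scene. Friction and masses are not known exactly. Their poses are not given: they have to be found in the camera images.
- fan (a joint): position of the wide grip along the straight track of the longer control (dust extractor), in m: 0 at the right-hand end of the track as the robot sees it, 0.12 at the left-hand end; at the start it is between 0.01 and 0.03. It slides with about 2.5 N of friction and stays where left. Left of the controls stands a torch on a stand, and behind that a lamp head hangs 0.59 m above the bench (x 0.56 to 0.68, y 0 to 0.12).
- fan_grip (a point): centre, half-way up, of the longer control's black grip: 18 mm along the track, 28 mm across, 36 mm tall, underside 25 and top 61 mm above the bench. x points along the track, leftwards (joint fan grows), y across it towards the robot, z up. The grey housing below is fixed, 190 x 70 mm, 23 mm high, bare but for the pointer; pinch the grip along or across the track.
- fan_pointer (a point): tip of the small fixed brass pointer on the longer control's housing, 15 mm from the track's centre line on the robot's side (+y of fan_grip), 26 mm above the bench. The pointer block is 16 mm along the track, 18 mm across, top 31 mm above the bench. Axes parallel to fan_grip's; the grip is level with it when this point's x in fan_grip's frame is 0 (joint fan between 0.05 and 0.105).
- lamp_grip (a point): half-way up the round black knob (24 mm diameter, top 57 mm above the bench) of the shorter control, the lamp dimmer, to be left alone. Its flat grey housing is 125 x 70 mm, 23 mm high, with a brass pointer of its own. One control stands behind the other, in either order, tracks running roughly left to right.

How it is judged:
By the outcome, as a careful person would: the job done as asked, in the order asked, and still so for the second after the job is handed in, with the robot touching nothing.
It also fails if it takes over 32 s, if anything falls off the work surface, if the arm or the gripper's body presses on something with over 40 N, if the wrist force passes 120 N, or if a joint passes its speed limit or range.

ROBOT

A 7-joint arm with a two-finger parallel gripper is mounted at the origin on a cart in front of the work surface, level with it; the furniture and walls round the work are solid. World frame = base frame: x ahead of the robot, y to its left, z up, the work surface at z = 0. Lengths are in m, angles in rad, forces in N, time in s.
With the tool pointing down it reaches from about 0.425 to 1.025 m from the base axis. Payload 3.6 kg.
Tool frame: the origin (TCP) lies on the front face of the gripper's body, between the roots of the fingers; the fingertips stand 73 mm ahead of it and the grasp point (between the pads) lies 54 mm ahead of it; z points along the fingers, y is the line along which they close (so a half turn about z gives the same grasp; the last joint's range is limited). The gripper opens to 85 mm and grips with 20 to 120 N. Pads are 22 mm wide; open, the fingers measure 114 mm over their backs; the gripper's body (76 mm by 85 mm) begins 54 mm behind the grasp point. The pads swing forward as they close: fully open they stand 13 mm farther back than shut.
Start: joints at [1.062, 0.591, 0.048, 1.609, -0.033, 0.943, -0.034], TCP at [0.293, -0.663, 0.304] pointing down, gripper open.
Joint ranges: [-2.69, 2.69], [-0.47, 2.24], [-1.27, 1.36], [0.19, 2.51], [-1.53, 4.68], [0.08, 2.07], [-3.09, 3.09]. Speed limits (rad/s): [2.57, 2.57, 3.14, 3.14, 3.14, 3.14, 3.14].

INTERFACE

Orientations are given as a unit quaternion [w, x, y, z].
In Python, from workcell import bot gives the robot as it stands. Calls block until the motion is done:
- bot.move_to(position, orientation): joint-space move of the TCP to a pose.
- bot.move_straight(position, ori=None, feed=0.15): straight line of the TCP; ori=None keeps the orientation; feed is the mean speed in m/s.
- bot.goto_joints(angles): joint-space move.
- bot.gripper_to(opening, f_grip=None): finger opening in m; f_grip is the grip in N (None keeps the last); returns when the fingers have stopped.
- bot.sleep(seconds).
- bot.inverse_kinematics(position, orientation): joint angles nearest the present ones, or None.
- bot.read_state(): the state.
- bot.camera(name): name is "scene" or "top"; returns a dict with "frame" (384x512x3 uint8, red, green, blue), "mtx" (3x3 intrinsics, pixels), "R" (3x3) and "t" (3): a world point X has camera coordinates R X + t. Camera axes: x right, y down, z forward; pixel columns grow to the right and rows downward; lengths in m; the calibration is good to about 2 mm. A picture is of the moment at which its call begins. There is no depth.
A pose or a line that the arm cannot do raises bot.IKError and nothing moves.
- bot.job_done(): hands the job in; it is judged then, once.
Trained networks look in a picture, given as the dict that the camera call returned (one of the last four; its "shot" number tells which), for a name from the list of things; names that differ only in an ending like _2 or _b are one class to them, and where a whole thing is asked for, a point or a joint stands for the part that bears it (a point fixed in the world has none). Each returns a list of dicts, best first, with "score" (0 to 1); they miss things now and then, are a little off and sometimes report something else, mostly with a low value. They report only what shows in the picture. A call takes as long as a camera call.
- bot.spot_in(picture, name): "box" ([centre column, centre row, width, height] in pixels, round what is visible of it).
- bot.landmark_of(picture, name): "location" ([row, column] in pixels: a listed point, or the origin of a listed thing).
The state is a dict: "time_s": time; "qpos": joint angles; "qd": joint speeds; "effort": joint torques, N m; "eef_pos": TCP position; "orientation": TCP orientation; "ft_force": force on the tool from outside, world axes, zero at the start; "moment": the same for the moment, N m; "gripper_width": finger opening in m; "grasp_force": force on a finger pad.
Only numpy, scipy, OpenCV 4.12 (cv2) and the standard library are available. Lean on these libraries where they do the work, as an engineer would, in place of code of your own. Each camera call takes 0.05 s, during which the arm holds its last target. There are 200 camera calls.

## Working session

There is one attempt and no reset: what is moved stays moved. The work goes in short steps, each a Python script; the robot and the scene stay as the last script left them, time stands still between calls to the robot, and variables do not carry over. Pictures are saved under pics/ and viewed, at most 10 in all, crops included, and the job is handed in when it is done.

```bash
mkdir -p pics; cat > h.py <<'E'
import numpy as np, cv2
from workcell import bot
def tri(ps, px):
    A=[]
    for p,(r,c) in zip(ps,px):
        P=p["mtx"]@np.c_[p["R"],p["t"]]
        A+= [c*P[2]-P[0], r*P[2]-P[1]]
    A=np.array(A); X=np.linalg.lstsq(A[:,:3],-A[:,3],rcond=None)[0]
    return X
def proj(p,X):
    q=p["mtx"]@(p["R"]@np.array(X)+p["t"]); return q[:2]/q[2]
def atz(p,rc,z):
    d=p["R"].T@np.linalg.solve(p["mtx"],[rc[1],rc[0],1]); o=-p["R"].T@p["t"]
    return o+d*(z-o[2])/d[2]
def save(p,n): cv2.imwrite("pics/"+n,p["frame"][:,:,::-1])
E
python3 - <<'E'
from h import *
S=bot.camera("scene");T=bot.camera("top")
save(S,"s0.png");save(T,"t0.png")
for n in ["fan_grip","fan_pointer","lamp_grip"]:
    a=bot.landmark_of(S,n)[:3];b=bot.landmark_of(T,n)[:3]
    print(n,a,b)
    if a and b: print(tri([S,T],[a[0]["location"],b[0]["location"]]))
print(bot.spot_in(T,"fan"),bot.spot_in(S,"fan"))
print(bot.read_state()["time_s"], bot.read_state()["orientation"])
E
```

```text
fan_grip [{'location': [203.5, 246.9], 'score': 0.68}] [{'location': [167.6, 251.1], 'score': 0.77}]
[ 0.52913766 -0.32260437  0.06357858]
fan_pointer [{'location': [226.6, 233.0], 'score': 0.49}] [{'location': [170.2, 223.4], 'score': 0.5}, {'location': [229.1, 251.4], 'score': 0.29}]
[ 0.52799147 -0.27258488  0.03506328]
lamp_grip [{'location': [226.1, 287.0], 'score': 0.57}] [{'location': [225.2, 254.8], 'score': 0.51}]
[ 0.43326682 -0.33616829  0.04113635]
[{'box': [255.7, 166.9, 17.4, 19.1], 'score': 0.63}] [{'box': [288.2, 225.2, 9.5, 15.7], 'score': 0.57}, {'box': [243.8, 209.1, 12.0, 19.7], 'score': 0.46}]
0.5 [-3.99066815e-05  9.78462901e-01  2.06422746e-01 -1.87773434e-05]
```

```bash
python3 - <<'E'
import cv2,numpy as np
s=cv2.imread("pics/s0.png");t=cv2.imread("pics/t0.png")
a=cv2.resize(s[160:270,190:340],(795,583),interpolation=2)
b=cv2.resize(t[130:260,180:330],(690,598),interpolation=2)
cv2.imwrite("pics/s0c.png",a);cv2.imwrite("pics/t0c.png",b)
E
```

```text
(no output)
```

View pics/s0c.png

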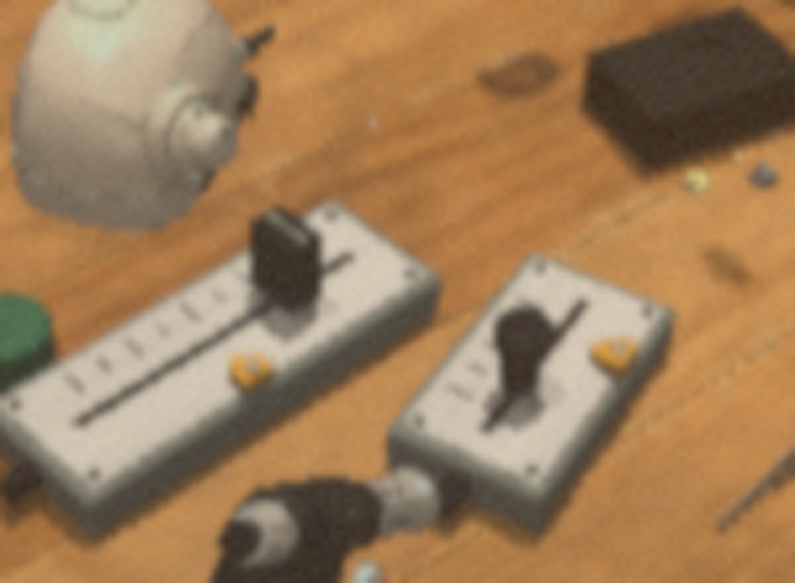

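View pics/t0c.png

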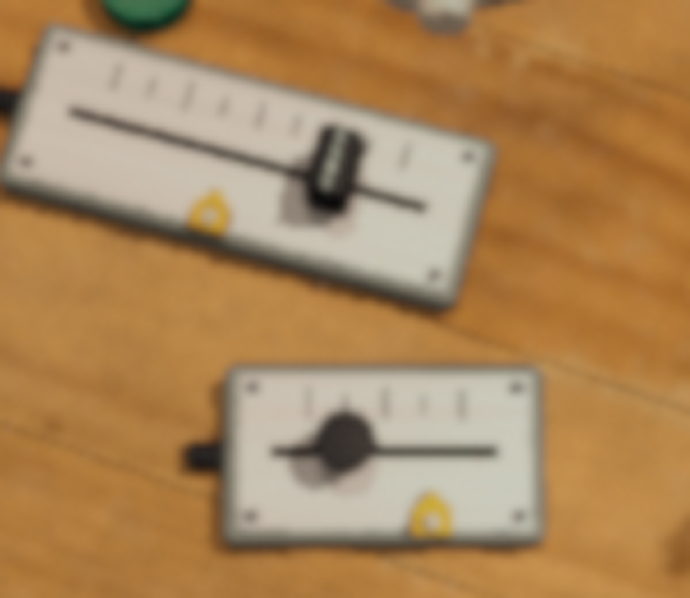

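View pics/s0.png

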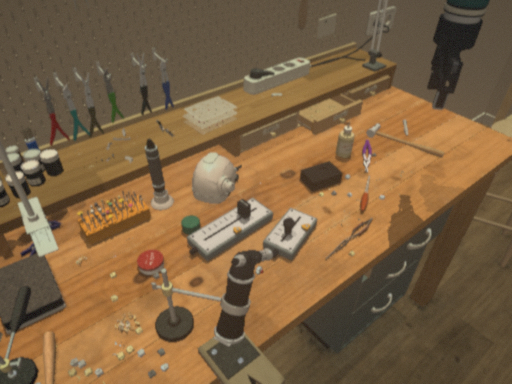

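The scene shows the longer control (grip at about col 244, row 209) behind and to the left of the dimmer (knob col 288, row 225). In the top view the grip is at (252,166), the slot runs from (195,154) to (272,175), and the pointer tip is at (226,172). The networks agree with this. Next I refine the geometry from the slot line.

```bash
python3 - <<'E'
from h import *
S=bot.camera("scene");T=bot.camera("top")
def sc(x,y): return (160+y/5.3-.4,190+x/5.3-.4)
def tc(x,y): return (130+y/4.6-.4,180+x/4.6-.4)
pts={"slotL":((75,424),(70,112)),"slotR":((352,257),(425,208)),"ptr":((240,362),(212,192)),"screwLB":((13,405),(63,47)),"screwRF":((412,274),(433,275)),"screwRB":((333,216),(469,157)),"screwLF":((94,475),(27,162))}
for n,(a,b) in pts.items():
    print(n,tri([S,T],[sc(*a),tc(*b)]).round(4),atz(T,tc(*b),.023).round(4),atz(S,sc(*a),.023).round(4))
# averaged landmarks
for n in ["fan_grip","fan_pointer"]:
    L=[]
    for k in range(3):
        s=bot.camera("scene");t=bot.camera("top")
        a=bot.landmark_of(s,n);b=bot.landmark_of(t,n)
        if a and b: L.append(np.r_[tri([s,t],[a[0]["location"],b[0]["location"]]),atz(t,b[0]["location"],.043 if n=="fan_grip" else .026)]); print(n,L[-1].round(4),a[0]["location"],b[0]["location"])
for X in [(0,0,0),(.293,-.663,.304),(.4,0,0)]: print(X,proj(S,X),proj(T,X))
print("cams",-S["R"].T@S["t"],-T["R"].T@T["t"],bot.read_state()["time_s"])
E
```

```text
slotL [ 0.5584 -0.2162  0.0237] [ 0.559  -0.2159  0.023 ] [ 0.5583 -0.2167  0.023 ]
slotR [ 0.53   -0.3602  0.022 ] [ 0.5307 -0.3598  0.023 ] [ 0.5279 -0.3595  0.023 ]
ptr [ 0.5272 -0.2766  0.0288] [ 0.5306 -0.2753  0.023 ] [ 0.5277 -0.2817  0.023 ]
screwLB [ 0.5856 -0.2104  0.0223] [ 0.5857 -0.2103  0.023 ] [ 0.5845 -0.21    0.023 ]
screwRF [ 0.5028 -0.3652  0.0235] [ 0.5039 -0.3649  0.023 ] [ 0.5015 -0.366   0.023 ]
screwRB [ 0.5519 -0.3762  0.0225] [ 0.5528 -0.3758  0.023 ] [ 0.5498 -0.3761  0.023 ]
screwLF [ 0.5367 -0.2012  0.0223] [ 0.5371 -0.201   0.023 ] [ 0.5351 -0.201   0.023 ]
fan_grip [ 0.5295 -0.3232  0.0564  0.535  -0.322   0.043 ] [205.9, 247.2] [168.2, 251.4]
fan_grip [ 0.5061 -0.281   0.1047  0.5298 -0.2726  0.043 ] [205.7, 248.7] [168.9, 223.5]
fan_pointer [ 0.5267 -0.2734  0.0352  0.5272 -0.2734  0.026 ] [225.8, 231.4] [172.7, 224.4]
fan_pointer [ 0.5295 -0.2719  0.0308  0.534  -0.2701  0.026 ] [228.4, 233.6] [168.9, 222.9]
fan_pointer [ 0.5311 -0.2773  0.0323  0.5343 -0.2761  0.026 ] [225.7, 233.4] [169.0, 226.2]
(0, 0, 0) [442.71246115 566.68451503] [ 31.75647375 472.59702118]
(0.293, -0.663, 0.304) [442.0589414   69.77399743] [528.01771749 335.97813043]
(0.4, 0, 0) [190.39379725 372.18863456] [ 69.26495638 232.41596712]
cams [0.14723498 0.19408015 0.63462026] [ 0.31396899 -0.34436058  0.89635163] 1.8
```

View pics/t0.png

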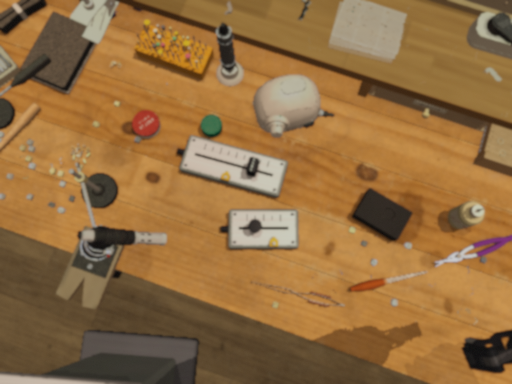

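Top view: the long control is centred at about (233,165) and the dimmer at (263,229). A horizontal torch or third hand ends near (165,238), and the helmet is at (287,103). Next I measure the pointer by colour, triangulate the obstacles and check the IK.

```bash
cat >> h.py <<'E'
u=np.array([.2012,.9796,0]); u/=np.linalg.norm(u); v=np.array([-u[1],u[0],0]); C=np.array([.5443,-.2883,0])
def uv(X): return np.array([(X-C)@u+.06,(X-C)@v,X[2]]).round(4)
E
python3 - <<'E'
from h import *
S=bot.camera("scene");T=bot.camera("top")
for n,p in (("S",S),("T",T)):
    f=p["frame"].astype(float); 
    c0=proj(p,C+.01*u+.022*v+[0,0,.027]).round().astype(int)
    w=slice(c0[1]-7,c0[1]+8),slice(c0[0]-9,c0[0]+10)
    sub=f[w]; sat=np.clip(sub[...,0]-sub[...,2]-50,0,None)
    print(n,c0); print(sat.astype(int))
    # project onto the plane z=.028
    rr,cc=np.nonzero((sat>25))
    P=np.array([uv(atz(p,(r+c0[1]-7,c+c0[0]-9),.028)) for r,c in zip(rr,cc)]);W=sat[rr,cc]
    k=(abs(P[:,1]-.022)<.012); P,W=P[k],W[k]
    print("centroid",(P*W[:,None]).sum(0)/W.sum(),"u range",P[:,0].min(),P[:,0].max(),"v",P[:,1].min(),P[:,1].max())
print("torch tip",tri([S,T],[(253,268),(238,165)]),"torch root",tri([S,T],[(345,230),(236,85)]))
print("helmet",atz(T,(130,275),.05),atz(T,(125,275),.1))
st=bot.read_state()
o=-S["R"].T@S["t"]
q=np.array(st["qpos"])
a=np.arctan2(u[1],u[0])
from scipy.spatial.transform import Rotation as Ro
for s in (1,-1):
    y=s*u; z=np.array([0,0,-1.]); x=np.cross(y,z)
    Q=Ro.from_matrix(np.c_[x,y,z]).as_quat()[[3,0,1,2]]
    for fan in (.023,.07):
        for h in (.24,.104):
            print(s,fan,h,Q.round(4),np.round(bot.inverse_kinematics(list(C+(fan-.06)*u+[0,0,h]),list(Q)),2))
E
```

```text
S [234 229]
[[ 0  0  0  0  0  0  0  0  0  0  0  0  0  0  0  0  0  0  0]
 [ 0  0  0  0  0  0  0  0  0  0  0  0  0  0  0  0  0  0  0]
 [ 0  0  0  0  0  0  0  0  0  0  0  0  0  0  0  0  0  0  0]
 [ 0  0  0  0  0  0  0  0  0  0  0  0  0  0  0  0  0  0  0]
 [ 0  0  0  0  0  0  0  0  0  4  6  0  0  5  0  0  0  0  0]
 [ 0  0  0  0  0  0  0  0 18 45 44 25 17 32 36 10  0  0  0]
 [ 0  0  0  0  0  0  0  0 33 77 74 34 10 30 62 44  3  0  0]
 [ 0  0  0  0  0  0  0  0 34 79 81 39  7 20 63 52  7  0  0]
 [ 0  0  0  0  0  0  0  0 17 67 82 68 42 28 45 26  0  0  0]
 [ 0  0  0  0  0  0  0  0  0 33 67 73 59 32 20  0  0  0  0]
 [ 0  0  0  0  0  0  0  0  0  0 28 42 30  4  0  0  0  0  0]
 [ 0  0  0  0  0  0  0  0  0  0  0  7  0  0  0  0  0  0  0]
 [ 0  0  0  0  0  0  0  0  0  0  0  0  0  0  0  0  0  0  0]
 [ 0  0  0  0  0  0  0  0  0  0  0  0  0  0  0  0  0  0  0]
 [ 0  0  0  0  0  0  0  0  0  0  0  0  0  0  0  0  0  0  0]]
centroid [0.06699589 0.02647103 0.028     ] u range 0.0581 0.074 v 0.0182 0.0335
T [225 174]
[[ 0  0  0  0  0  0  0  0  0  0  0  0  0  0  0  0  0  0  0]
 [ 0  0  0  0  0  0  0  0  0  0  0
[... 1081 characters left out ...]
.     0.1011 0.9949 0.    ] [ 0.88  0.61 -0.59  1.87  0.46  0.8   1.41]
1 0.023 0.104 [0.     0.1011 0.9949 0.    ] [ 0.79  0.78 -0.46  1.93  0.61  0.57  1.28]
1 0.07 0.24 [0.     0.1011 0.9949 0.    ] [ 0.81  0.59 -0.6   1.9   0.46  0.79  1.33]
1 0.07 0.104 [0.     0.1011 0.9949 0.    ] [ 0.71  0.77 -0.45  1.96  0.62  0.55  1.2 ]
-1 0.023 0.24 [-0.      0.9949 -0.1011  0.    ] [ 0.35  0.55  0.18  1.89 -0.14  0.71 -1.17]
-1 0.023 0.104 [-0.      0.9949 -0.1011  0.    ] [ 0.37  0.74  0.14  1.95 -0.22  0.46 -1.1 ]
-1 0.07 0.24 [-0.      0.9949 -0.1011  0.    ] [ 0.28  0.53  0.17  1.92 -0.14  0.69 -1.25]
-1 0.07 0.104 [-0.      0.9949 -0.1011  0.    ] [ 0.3   0.73  0.14  1.98 -0.22  0.44 -1.17]
```

```bash
cat >> h.py <<'E'
Q=[0.,.9949,-.1011,0.]; Q=list(np.array(Q)/np.linalg.norm(Q))
def pose(fan,h): return list(C+(fan-.06)*u+[0,0,h])
def st():
    s=bot.read_state(); print(round(s["time_s"],2),"tcp",uv(np.array(s["eef_pos"])),"F",np.round(s["ft_force"],1),"w",round(s["gripper_width"],4),"gf",np.round(s["grasp_force"],1))
E
python3 - <<'E'
from h import *
print(uv(np.array([.5293,-.3229,.06])))
bot.gripper_to(.06,30)
bot.move_to(pose(.0234,.24),Q); st()
bot.move_straight(pose(.0234,.103),feed=.1); st()
bot.gripper_to(0.0,30); st()
if .012<bot.read_state()["gripper_width"]<.024:
    bot.move_straight(pose(.068,.103),feed=.05); st()
save(bot.camera("scene"),"s1.png")
E
python3 -c "
import cv2
cv2.imwrite('pics/s1c.png',cv2.resize(cv2.imread('pics/s1.png')[120:280,150:350],(750,600),interpolation=2))"
```

```text
[0.0231 0.0077 0.06  ]
3.83 tcp [2.170e-02 2.000e-04 2.403e-01] F [0.3 0.1 0.2] w 0.0596 gf 0.0
5.35 tcp [ 0.0233 -0.0004  0.1037] F [-0.8 -0.3  0.3] w 0.0597 gf 0.0
5.8 tcp [ 0.0235 -0.0002  0.1034] F [-0.4  0.8  4.5] w 0.0181 gf 33.6
6.84 tcp [0.0693 0.     0.1034] F [-2.  -0.7  6. ] w 0.0176 gf 34.2
```

View pics/s1c.png

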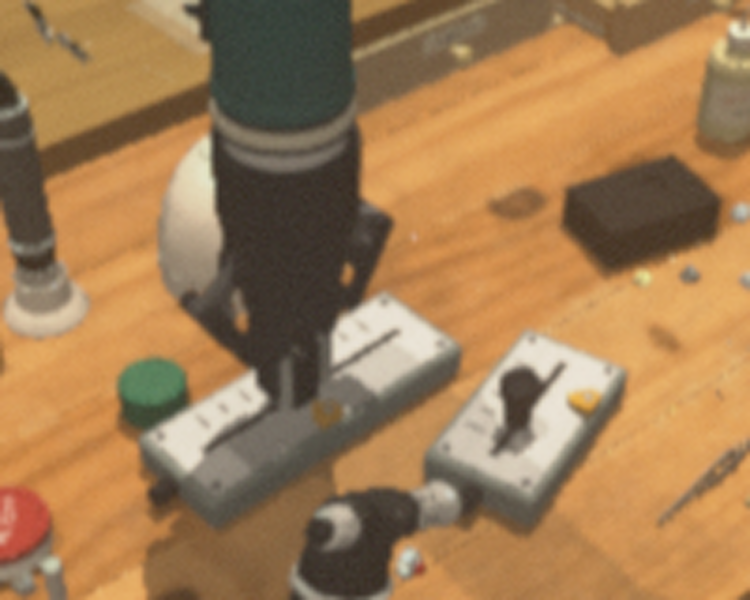

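The grip is pinched (about (290,390) in the crop) next to the pointer (about (325,412)), and the dimmer hasn't moved. I'll release, retreat upwards and aside, and compare the two.

```bash
python3 - <<'E'
from h import *
bot.gripper_to(.06); st()
bot.move_straight(pose(.068,.25),feed=.15); st()
bot.move_to([.33,-.6,.3],Q); st()
S=bot.camera("scene");T=bot.camera("top");save(S,"s2.png");save(T,"t2.png")
for n in ["fan_grip","fan_pointer","lamp_grip"]:
    a=bot.landmark_of(S,n);b=bot.landmark_of(T,n)
    if a and b: print(n,uv(tri([S,T],[a[0]["location"],b[0]["location"]])),a[0],b[0])
def cr(p,z,name):  # rectify plane z around control: 0.1 mm... 5 px/mm
    H=[];uvp=[(.02,-.035),(.11,-.035),(.11,.04),(.02,.04)]
    src=np.float32([proj(p,C+(a-.06)*u+b*v+[0,0,z]) for a,b in uvp])
    dst=np.float32([((.11-a)*4000,(b+.035)*4000) for a,b in uvp])
    return cv2.warpPerspective(p["frame"][:,:,::-1].copy(),cv2.getPerspectiveTransform(src,dst),(360,300),flags=cv2.INTER_CUBIC)
cv2.imwrite("pics/r2.png",np.vstack([np.hstack([cr(p,z,"") for z in (.028,.061)]) for p in (S,T)]))
E
```

```text
7.38 tcp [6.830e-02 1.000e-04 1.028e-01] F [ 0.3  0.3 -0.2] w 0.06 gf 0.0
8.51 tcp [0.0682 0.0006 0.2491] F [0.9 0.1 0. ] w 0.0602 gf 0.0
9.96 tcp [-0.2864  0.1453  0.2995] F [ 0.4 -0.2 -0.6] w 0.0602 gf 0.0
fan_grip [0.0688 0.0004 0.0473] {'location': [217.6, 229.8], 'score': 0.51} {'location': [158.0, 227.4], 'score': 0.61}
fan_pointer [0.0721 0.0205 0.0376] {'location': [225.8, 232.6], 'score': 0.63} {'location': [171.2, 223.3], 'score': 0.48}
lamp_grip [-0.0052  0.102   0.0538] {'location': [223.6, 287.8], 'score': 0.46} {'location': [224.5, 251.9], 'score': 0.49}
```

View pics/r2.png

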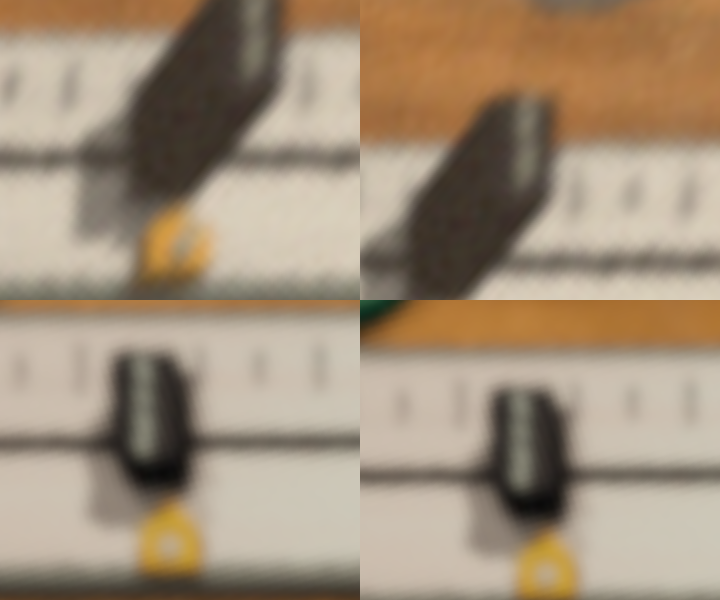

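In the rectified top view the pointer tip is at x≈171, so u≈0.067. The grip is centred around 0.068–0.069. I'll fit box silhouettes to both to get the offset more precisely.

```bash
cat > fit.py <<'E'
from h import *
from scipy.optimize import minimize
K=8
def sil(p,pts,org,n):
    q=np.array([proj(p,X) for X in pts]); h=cv2.convexHull(((q-org+.5)*K*16).astype(np.int32))
    m=np.zeros((n*K,n*K),np.float32); cv2.fillConvexPoly(m,h,1.,shift=4)
    return cv2.GaussianBlur(cv2.resize(m,(n,n),interpolation=cv2.INTER_AREA),(0,0),.9)
def P(a,b,z): return C+(a-.06)*u+b*v+[0,0,z]
def grip(a,b): return [P(a+i*.009,b+j*.014,z) for i in(-1,1) for j in(-1,1) for z in(.025,.061)]
def ptr(a,b): return [P(a+i*.008,b+k,z) for z in(.023,.031) for i,k in((-1,.033),(1,.033),(-1,.024),(1,.024),(0,.015))]
def fit(p,kind):
    n=40; g=kind=="grip"; model=grip if g else ptr
    org=(proj(p,P(.068,0 if g else .022,.043 if g else .027))-n/2).round()
    c,r=org.astype(int); f=p["frame"][r:r+n,c:c+n].astype(float)
    m=np.clip((115-f.max(2))/60,0,1) if g else np.clip((f[...,0]-f[...,2]-45)/35,0,1)
    m=m.astype(np.float32)
    if not g: m=cv2.morphologyEx(m,cv2.MORPH_CLOSE,np.ones((5,5)))
    def cost(x):
        s=sil(p,model(*x[:2]),org,n); w=cv2.dilate(sil(p,model(.067,0),org,n),np.ones((5,5)))>.05
        return ((s-m)[w]**2).sum()
    best=min(((cost((a,b)),a,b) for a in np.arange(.058,.078,.001) for b in np.arange(-.004,.0045,.001)))
    o=minimize(cost,best[1:],method="Nelder-Mead",options=dict(initial_simplex=[best[1:],(best[1]+.001,best[2]),(best[1],best[2]+.001)]))
    return o.x.round(4),round(o.fun,2)
if __name__=="__main__":
  for nm in ("top","scene"):
    p=bot.camera(nm); print(nm,"grip",fit(p,"grip"),"ptr",fit(p,"ptr"))
E
python3 fit.py
```

```text
top grip (array([0.07  , 0.0011]), np.float64(69.5)) ptr (array([0.0677, 0.0012]), np.float64(25.51))
scene grip (array([0.0707, 0.0029]), np.float64(60.39)) ptr (array([ 0.0659, -0.0012]), np.float64(7.43))
```

```bash
cat > ov.py <<'E'
from fit import *
import sys
out=[]
ga,pa=float(sys.argv[1]),float(sys.argv[2])
for nm in("top","scene"):
    p=bot.camera(nm); o=(proj(p,P(.068,.012,.035))-20).round(); c,r=o.astype(int)
    I=cv2.resize(p["frame"][r:r+40,c:c+40,::-1],(400,400),interpolation=cv2.INTER_CUBIC)
    for X,col in((grip(ga,0),(0,255,0)),(ptr(pa,0),(255,0,0))):
        q=np.array([proj(p,x) for x in X]); h=cv2.convexHull(((q-o+.5)*10).astype(np.int32)); cv2.polylines(I,[h],True,col,1)
    top=np.array([proj(p,P(ga+i*.009,j*.014,.061)) for i,j in((-1,-1),(1,-1),(1,1),(-1,1))]); cv2.polylines(I,[((top-o+.5)*10).astype(np.int32)],True,(0,255,255),1)
    out.append(I)
cv2.imwrite("pics/"+sys.argv[3],np.hstack(out))
E
python3 ov.py .069 .067 ov.png
```

```text
(no output)
```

View pics/ov.png

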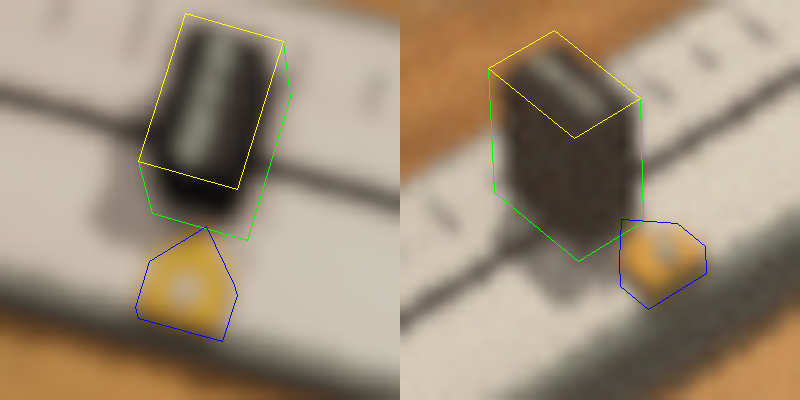

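The models fit to within about a pixel. In the top view the grip sits slightly left (+u) of the pointer, by about 2 mm. I'll refit with a free size scale to remove the edge-threshold bias.

```bash
cat > fit2.py <<'E'
from fit import *
def fit2(p,F,kind):
    n=40; g=kind=="grip"; model=grip if g else ptr
    org=(proj(p,P(.068,0 if g else .022,.043 if g else .027))-n/2).round()
    c,r=org.astype(int); f=F[r:r+n,c:c+n]
    m=(np.clip((110-f.mean(2))/50,0,1) if g else np.clip((f[...,0]-f[...,2]-40)/50,0,1)).astype(np.float32)
    m=cv2.morphologyEx(m,cv2.MORPH_CLOSE,np.ones((5,5)))
    if g: m=cv2.morphologyEx(m,cv2.MORPH_OPEN,np.ones((4,4)))
    w=cv2.dilate(sil(p,model(.068,0),org,n),np.ones((5,5)))>.05
    def cost(x):
        X=np.array(model(x[0],x[1])); X=X.mean(0)+(X-X.mean(0))*x[2]
        return ((sil(p,X,org,n)-m)[w]**2).sum()
    best=min((cost((a,b,s)),a,b,s) for a in np.arange(.062,.076,.001) for b in np.arange(-.004,.0045,.001) for s in(.8,.9,1))[1:]
    o=minimize(cost,best,method="Nelder-Mead",options=dict(initial_simplex=[best]+[np.array(best)+d for d in np.diag([.001,.001,.05])]))
    return o.x.round(4),round(o.fun,2)
for nm in ("top","scene"):
    ps=[bot.camera(nm) for _ in range(4)];F=np.mean([q["frame"].astype(float) for q in ps],0)
    print(nm,"grip",*fit2(ps[0],F,"grip"),"ptr",*fit2(ps[0],F,"ptr"))
print(bot.read_state()["time_s"])
E
python3 fit2.py
```

```text
top grip [0.0677 0.0024 0.8538] 7.09 ptr [6.7500e-02 1.0000e-03 1.0709e+00] 17.41
scene grip [0.0714 0.0064 0.853 ] 10.62 ptr [ 0.066  -0.0009  0.8401] 2.84
10.9583
```

```bash
cat > fit3.py <<'E'
from fit import *
# grip: only u and horizontal/vertical size free, v fixed
def run(p,F,b):
    n=40;org=(proj(p,P(.068,0,.043))-n/2).round();c,r=org.astype(int);f=F[r:r+n,c:c+n]
    m=np.clip((110-f.mean(2))/50,0,1).astype(np.float32)
    m=cv2.morphologyEx(cv2.morphologyEx(m,cv2.MORPH_CLOSE,np.ones((5,5))),cv2.MORPH_OPEN,np.ones((4,4)))
    w=cv2.dilate(sil(p,grip(.068,0),org,n),np.ones((5,5)))>.05
    def mod(x): return [P(x[0]+i*.009*x[1],b+j*.014*x[2],z) for i in(-1,1) for j in(-1,1) for z in(.026,.061-x[3]*.01)]
    cost=lambda x:((sil(p,mod(x),org,n)-m)[w]**2).sum()+30*(x[3]-.1)**2+10*(x[1]-.9)**2+10*(x[2]-.9)**2
    x0=[.069,.9,.9,.1]
    o=minimize(cost,x0,method="Nelder-Mead",options=dict(initial_simplex=[x0]+[np.array(x0)+d for d in np.diag([-.002,.1,.1,.1])],maxiter=400))
    return o.x.round(4),round(o.fun,2)
for nm,bs in (("top",(0,.001,.002)),("scene",(-.001,0,.001))):
    ps=[bot.camera(nm) for _ in range(2)];F=np.mean([q["frame"].astype(float) for q in ps],0)
    for b in bs: print(nm,b,run(ps[0],F,b))
E
python3 fit3.py
```

```text
top 0 (array([0.0681, 0.8343, 0.8427, 0.263 ]), np.float64(16.71))
top 0.001 (array([0.0678, 0.8291, 0.8434, 0.2221]), np.float64(10.77))
top 0.002 (array([0.0678, 0.8386, 0.8317, 0.1225]), np.float64(7.46))
scene -0.001 (array([0.0675, 0.7762, 0.9036, 0.4258]), np.float64(38.33))
scene 0 (array([0.0678, 0.7298, 0.8816, 0.2976]), np.float64(33.2))
scene 0.001 (array([0.0686, 0.7818, 0.8641, 0.2887]), np.float64(26.45))
```

Grip ≈ 0.068 against pointer ≈ 0.067, so they are within about 1 mm, which is below what the cameras can resolve. The arm is clear, so I'm handing the job in.

```bash
python3 -c "
from h import *
st(); print(bot.job_done())"
```

```text
11.16 tcp [-0.2884  0.1472  0.3   ] F [ 0.5  0.4 -0.8] w 0.0599 gf 0.0
the job is handed in; nothing more can be done
None
```

I slid the dust-extractor grip level with its brass pointer, within about 1–2 mm by the camera fits, and let go; I didn't touch the lamp dimmer and handed in at about 11 s, but no verdict came back.

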